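# Seal a microplate: drawer home, catch off, lever down and held

### The job

The bench-top plate sealer is loaded with a microplate and film. Push its drawer fully home; only then flip the safety catch on its right-hand side outward, out of the lever's way; then pull the lever, by the rubber grip of its crossbar, all the way down to its stop and hold it there for at least three seconds to make the seal. Finish while the gripper is still holding the lever down (it springs up if let go), and leave the other things on the bench where they are.

Things in the scene. Friction and masses are not known exactly. Their poses are not given: they have to be found in the camera images.
- plate_sealer: plate sealer, a white and grey bench instrument, fixed, turned up to 0.3 rad. Origin: on the worktop under the plate. Its x points from front to back, y to its left, z up; [x, y, z] below are in its frame, m. Grey base: x -0.075 to 0.10, y -0.105 to 0.105, 0.066 high; on it the white head: x -0.06 to 0.10 (knob at the front to -0.073), y -0.08 to 0.08, flat top at z 0.135
- drawer (a joint): plate drawer in the sealer's front: opening in m, 0 = fully home, grows as it comes out toward -x (at most 0.09; starts 0.05 to 0.085). Friction about 2 N, no spring or latch: it stays where it is pushed. While it is out, its tray's rear wall stops the lever's platen
- drawer_handle (a point): middle of the front face of the drawer's handle, a level steel bar along y, 80 mm long, 10 mm thick; at [-0.118, 0, 0.044] with the drawer home, 43 mm in front of the base. 23 mm free between the bar and the drawer's front
- catch (a joint): safety catch, a steel flap on the sealer's right side (-y), hinged along x: angle in rad, 0 = upright, its tongue in front of the lever's right arm, blocking the lever; grows as it is flipped outward (-y); 1.9 = hanging out on its stop. Clear of the arm from about 0.3. Light to move (friction 0.012 N m); past about 0.5 it falls out by its own weight
- catch_tab (a point): top edge of the catch's thumb tab, an upright steel tab 24 mm wide (x), 5 mm thick (y), its rolled edge 9 mm thick. With the catch upright at [-0.046, -0.094, 0.182], 47 mm above the head's top and 14 mm outside the head's side; inward of it, above the head, is free room
- catch_hinge (a point): point on the catch's hinge axis below the tab, fixed at [-0.046, -0.094, 0.095]; the axis runs along x; the tab's top edge is 87 mm from it
- lever (a joint): sealing lever, a yoke of two flat steel arms (y -0.094 and 0.094) with a crossbar: angle in rad, 0 = up (arms lean 0.087 rad back from upright, toward +x), grows as the crossbar is pulled forward (-x) and down; 1.1 = on its lower stop, arms 32 degrees above level. A spring pushes it up: about 5 N at the crossbar when up, 12 N when down; it returns if let go
- lever_pivot (a point): middle of the lever's hinge axis, fixed at [0.020, 0, 0.100]; the axis runs along y
- sleeve: grip sleeve of the lever's crossbar: the bar lies along y, 196 mm long; its middle 150 mm a black rubber grip sleeve 22 mm in diameter, free all round, which turns easily on the bar. Origin: the bar's centre, 190 mm from the pivot: [0.037, 0, 0.289] with the lever up, [-0.141, 0, 0.201] with the lever on its lower stop
- spare_plates: two stacked white microplates, 86 x 128 x 29 mm, on the worktop at the front left; origin under the centre. Bystander
- bench_timer: small white bench timer with a display, 39 x 68 x 51 mm, front right; origin under the centre. Bystander
- pipette_bulb: red rubber pipette bulb lying on the worktop, 42 x 85 x 42 mm, right; origin under the centre. Bystander
- forceps: steel forceps lying on the worktop, 13 x 124 x 9 mm, right; origin under the centre. Bystander
- marker_black: marker pen with a white barrel, lying, 11 x 140 x 13 mm, front right; origin under the centre. Bystander
- tip_box: pipette tip box with its lid shut, 127 x 78 x 62 mm, right; origin under the centre. Bystander
- specimen_cup_1: specimen cup with a screw lid, 51 mm across, 64 mm high, right; origin under the centre. Bystander
- specimen_cup_2: specimen cup with a screw lid, 51 mm across, 64 mm high, far right; origin under the centre. Bystander

How it is judged:
By the outcome, as a careful person would: the job done as asked, in the order asked, and still so for the second after the job is handed in, while the arm keeps its last pose, push and grip.
It also fails if it takes over 58 s, if anything falls off the work surface, if the arm or the gripper's body presses on something with over 40 N, if the wrist force passes 120 N, or if a joint passes its speed limit or range.

### The arm

A 6-joint arm with a two-finger parallel gripper is mounted at the origin on a cart in front of the work surface, level with it; the furniture and walls round the work are solid. World frame = base frame: x ahead of the robot, y to its left, z up, the work surface at z = 0. Lengths are in m, angles in rad, forces in N, time in s.
With the tool pointing down it reaches from about 0.375 to 0.9 m from the base axis. Payload 3.1 kg.
Tool frame: the origin (TCP) lies midway between the tips of the shut fingers; the grasp point (between the pads) lies robot.grip_depth behind it (robot.grip_depth is the distance from the TCP to the grasp point, in m); z points along the fingers, y is the line along which they close (so a half turn about z gives the same grasp; the last joint's range is limited). The gripper opens to 87 mm and grips with 3 to 60 N. Pads are 19 mm wide; open, the fingers measure 117 mm over their backs; the gripper's body (75 mm by 190 mm) begins 51 mm behind the grasp point.
Start: joints at [-1.51, 0.527, 1.433, -0, 1.181, -0.178], TCP at [0.148, -0.607, 0.223] pointing down, gripper open.
Joint ranges: [-3.08, 3.08], [-0.75, 2.2], [0.22, 2.44], [-1.43, 4.57], [0, 2.65], [-2.85, 2.85]. Speed limits (rad/s): [2.79, 2.79, 3.14, 3.14, 3.14, 3.14].

### API

Orientations are given as a unit quaternion [x, y, z, w].
In Python, from rig import robot, viewer, sensors gives the robot as it stands (robot), with the cameras (viewer) and the readings (sensors).
- The arm moves only by the tool nudge_tcp, called after "Request:" as name(argument=value, ...) on one line, values as JSON. Schema: {"type":"object","properties":{"ticks":{"type":"array","items":{"type":"array","items":{"type":"number"},"minItems":4,"maxItems":4},"minItems":1,"maxItems":20},"finger_gap":{"type":"number"},"grip_n":{"type":"number"},"only":{"type":"string"},"quiet":{"type":"boolean"},"lines":{"type":"string"}},"required":["ticks"],"additionalProperties":false}. ticks is a list of rows, 1 to 20 of them, each of 4 numbers: dx, dy, dz in m, then a turn about the tool's z in rad; each row shifts and turns the commanded pose from where the row before left it, along the tool's axes as they then stand; what a row does not reach is not made up. A row lasts 1/12 s, in which the tool goes at most 0.0417 m and 0.125 rad, less where a joint would pass 70% of its speed; a pose out of reach is approached as far as the arm can. finger_gap is the finger opening in m, set as the call begins (left out keeps the last). The fingers move at their own pace and stop on an object; grip_n is the grip in N (left out, the last holds). Time passes only in rows, so rows that do not move let the fingers close. The tool returns the time, the measured TCP pose, the force, the opening and the grip force at its end. only (a regular expression) keeps the lines of the reply that match it, lines (a string "A,B") keeps lines A to B, and quiet returns only ok. Input that does not fit is refused with a message, and nothing moves.
- sensors.get_obs(): the state, without advancing time (a new reading comes with each control period).
- viewer.camera(name): name is "side" or "top"; returns a dict with "img" (480x640x3 uint8, red, green, blue), "fx", "fy", "cx", "cy" (pixels), "xyz" and "attitude" of the camera in the world. Camera axes: x right, y down, z forward; pixel columns grow to the right and rows downward; lengths in m; the calibration is good to about 2 mm. A picture is of the moment at which its call begins. There is no depth.
- robot.hand_in(): hands the job in; it is judged then, once.
The state is a dict: "time": time; "q": joint angles; "joint_velocities": joint speeds; "joint_torque": joint torques, N m; "position": TCP position; "tool_rot": TCP orientation; "ft_force": force on the tool from outside, world axes, zero at the start; "moment": the same for the moment, N m; "grip_width": finger opening in m; "grip_force": force on a finger pad.
Only numpy, scipy, OpenCV 4.12 (cv2) and the standard library are available. Lean on these libraries where they do the work, as an engineer would, in place of code of your own. Each camera call takes 0.05 s, during which the arm holds its last target. There are 200 camera calls.

## Working session

There is one attempt and no reset: what is moved stays moved. The work goes in short steps, Python scripts to look and compute and a tool call to move; the robot and the scene stay as the last step left them, time stands still between calls to the robot, and variables do not carry over. Pictures are saved under pics/ and viewed, at most 10 in all, crops included, and the job is handed in when it is done.

```bash
ls; mkdir -p pics
```

Run:
```python
from rig import robot, viewer, sensors
import cv2
for n in("side","top"):
    c=viewer.camera(n);cv2.imwrite(f"pics/{n}0.png",c["img"][:,:,::-1]);print(n,{k:v for k,v in c.items() if k!="img"})
print(sensors.get_obs(),robot.grip_depth)
```

```text
pics
rig.py
side {'fx': 604.9717900519329, 'fy': 604.9717900519329, 'cx': 317.88124644016114, 'cy': 237.63372135660134, 'xyz': array([0.47585789, 1.73609734, 1.08151525]), 'attitude': array([-0.02179017,  0.8490482 , -0.52782963,  0.00618254])}
top {'fx': 564.2148137452772, 'fy': 564.2148137452772, 'cx': 315.777439212115, 'cy': 238.60987059768033, 'xyz': array([ 0.28233189, -0.08646964,  1.78246527]), 'attitude': array([ 0.70911325, -0.70098972,  0.04781639, -0.05903733])}
{'time': 0.1, 'q': array([-1.50950432e+00,  5.28388275e-01,  1.43377731e+00,  3.31611552e-05,
        1.18143008e+00, -1.78507563e-01]), 'joint_velocities': array([ 4.20047319e-04, -2.92042138e-03, -3.12333115e-03,  6.60259904e-05,
       -7.07015309e-05, -1.29952176e-03]), 'joint_torque': array([-9.89388936e-04, -4.40987170e+01, -1.77150840e+01,  6.35750801e-02,
        5.34211728e-02, -3.09481106e-05]), 'position': array([ 0.14843408, -0.60642898,  0.22165925]), 'tool_rot': array([ 9.92820885e-01,  1.19606388e-01,  7.39691631e-05, -9.98885547e-04]), 'ft_force': array([ 0.43058444, -0.00472862, -0.24038135]), 'moment': array([-0.02379547,  0.0134483 ,  0.02110152]), 'grip_force': 0.0, 'grip_width': 0.08738686561550743} 0.0187
```

View pics/side0.png

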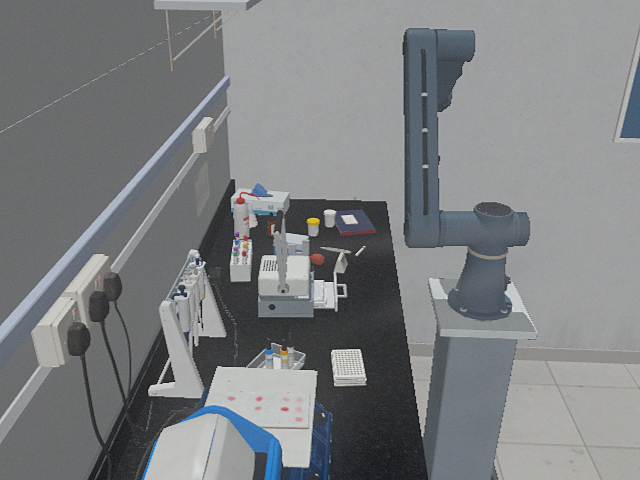

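View pics/top0.png

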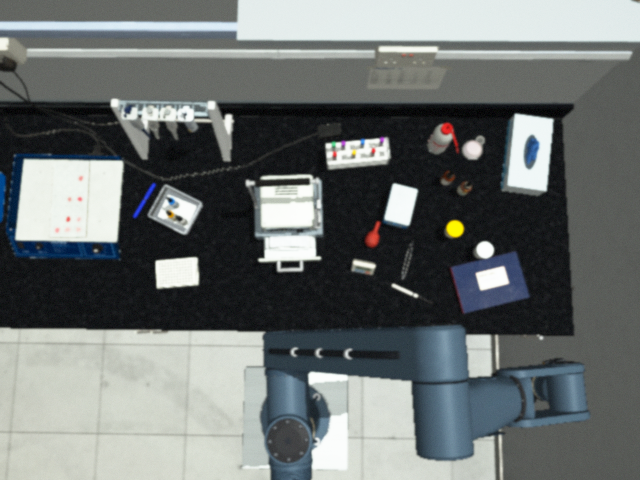

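The side view shows the sealer at about (290,280), drawer handle at (345,291) and lever bar at (281,215). The top view shows the sealer at about (290,210) and the handle at (290,267). I'll take magnified crops of both.

Run:
```python
import cv2,numpy as np
a=cv2.imread("pics/top0.png")[165:280,240:340];b=cv2.imread("pics/side0.png")[200:325,250:350]
f=lambda i,x0,y0,s=4:(lambda o:[cv2.putText(o,str(x0+k),(k*s,8),0,.33,(0,0,255)) for k in range(0,i.shape[1],20)]and[cv2.putText(o,str(y0+k),(0,k*s+4),0,.33,(0,255,0)) for k in range(0,i.shape[0],20)]and o)(cv2.resize(i,None,fx=s,fy=s,interpolation=cv2.INTER_CUBIC))
A=f(a,240,165);B=f(b,250,200);A=cv2.copyMakeBorder(A,0,B.shape[0]-A.shape[0],0,0,0)
cv2.imwrite("pics/z0.png",np.hstack([A,B]))
```

```text
(no output)
```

View pics/z0.png

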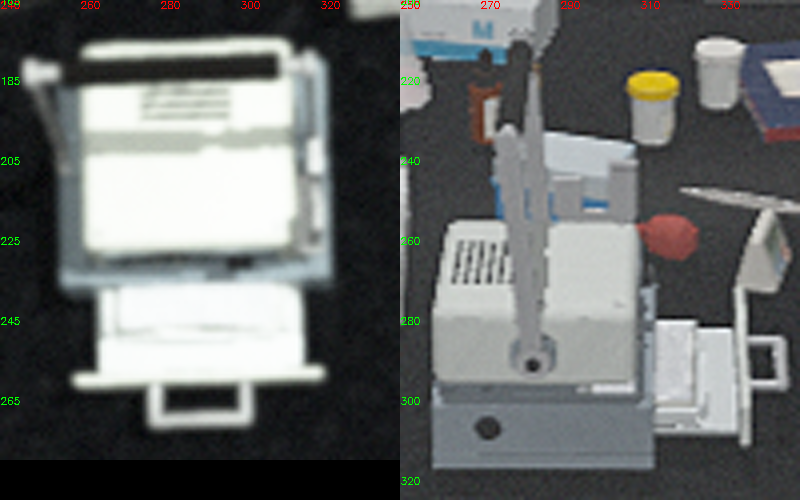

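The crops show the handle bar at top (277–301, 269) and side near (346.5,290.5). The sleeve is at top (256–307, 182) and side about (278,220), the catch tab at side about (305,246), and the drawer front at top from (259,260) to (318,258).

Create h.py:
```python
import numpy as np,cv2
from scipy.spatial.transform import Rotation as R
from rig import robot, viewer, sensors
def ray(c,u,v):
    d=R.from_quat(c["attitude"]).apply([(u-c["cx"])/c["fx"],(v-c["cy"])/c["fy"],1]); return c["xyz"],d/np.linalg.norm(d)
def plane(c,u,v,z):
    o,d=ray(c,u,v); return o+d*(z-o[2])/d[2]
def tri(ca,pa,cb,pb):
    A=0;b=0;L=[]
    for c,p in((ca,pa),(cb,pb)):
        o,d=ray(c,*p);M=np.eye(3)-np.outer(d,d);A=A+M;b=b+M@o;L.append((M,o))
    x=np.linalg.solve(A,b);return x.round(4),[round(float(np.linalg.norm(M@(x-o))),4) for M,o in L]
def px(c,p):
    q=R.from_quat(c["attitude"]).inv().apply(np.array(p)-c["xyz"]);return np.array([c["cx"]+c["fx"]*q[0]/q[2],c["cy"]+c["fy"]*q[1]/q[2]]).round(1)
def world(o,yaw,p): return np.array([*o[:2],0])+R.from_euler("z",yaw).apply(p)
```

Run:
```python
from h import *
t=viewer.camera("top");s=viewer.camera("side")
g=lambda c:cv2.cvtColor(c["img"],cv2.COLOR_RGB2GRAY)
G=g(t)
print("handle",tri(t,(289,269),s,(346.5,290.5)))
print("sleeve",tri(t,(281.5,182.3),s,(278.5,220)))
# subpixel sleeve: dark rows between white, columns 264..304
P=[];z=.289
for u in range(266,304,3):
    w=np.clip(150-G[170:194,u].astype(float),0,None);P.append(plane(t,u,170+(w*np.arange(24)).sum()/w.sum(),z))
P=np.array(P);k=np.polyfit(P[:,1],P[:,0],1);print("sleeve yaw",-np.arctan(k[0]),k)
# drawer front upper edge & handle bar line
for nm,us,r,z in(("bar",range(280,299),(264,276),.049),):
    P=[]
    for u in us:
        w=np.clip(G[r[0]:r[1],u].astype(float)-60,0,None);P.append(plane(t,u,r[0]+(w*np.arange(r[1]-r[0])).sum()/w.sum(),z))
    P=np.array(P);k=np.polyfit(P[:,1],P[:,0],1);print(nm,"yaw",-np.arctan(k[0]),P.mean(0))
for p in((277.3,269),(300.7,269)):print(plane(t,*p,.049))
for p in((255.5,183),(307.5,181)):print(plane(t,*p,.289))
for p in((259,260),(320,258)):print("plate ends",plane(t,*p,.08))
```

```text
handle (array([0.4471, 0.0247, 0.0457]), [0.0039, 0.0039])
sleeve (array([0.6623, 0.0334, 0.297 ]), [0.0004, 0.0004])
sleeve yaw 0.0175433996243163 [-0.0175452   0.67927524]
bar yaw 0.009660598523530321 [0.45034569 0.02421187 0.049     ]
[0.45031685 0.06035127 0.049     ]
[ 0.45112549 -0.01189515  0.049     ]
[0.66132426 0.1048466  0.289     ]
[ 0.66816513 -0.03672168  0.289     ]
plate ends [0.47413224 0.11404177 0.08      ]
plate ends [ 0.48227014 -0.07129828  0.08      ]
```

Run:
```python
from h import *
t=viewer.camera("top");s=viewer.camera("side")
o,y=(0.627,0.0315),0.043
for n,p in dict(tab=[-.046,-.094,.182],hinge=[-.046,-.094,.095],pivL=[.02,.1,.1],pivR=[.02,-.1,.1],bFL=[-.075,.105,.066],bFR=[-.075,-.105,.066],hFL=[-.06,.08,.135],hBR=[.1,-.08,.135],hBL=[.1,.08,.135],slL=[.037,.075,.289],slR=[.037,-.075,.289],bar=[-.118-.0635,0,.044]).items():
    w=world(o,y,p);print(n,w.round(3),px(t,w),px(s,w))
```

```text
tab [ 0.585 -0.064  0.182] [317.7 218.4] [305.3 239.9]
hinge [ 0.585 -0.064  0.095] [318.1 223.8] [305.2 262.9]
pivL [0.643 0.132 0.1  ] [253.8 204.3] [282.7 291.2]
pivR [ 0.651 -0.068  0.1  ] [319.4 202.1] [285.8 260.5]
bFL [0.548 0.133 0.066] [254.  236.8] [313.2 301.7]
bFR [ 0.557 -0.077  0.066] [322.  234.6] [313.7 268.8]
hFL [0.564 0.109 0.135] [259.5 227.9] [308.7 278.5]
hBR [ 0.73  -0.044  0.135] [311.8 173.8] [261.5 253.9]
hBL [0.723 0.116 0.135] [258.7 175.6] [257.1 277.9]
slL [0.661 0.108 0.289] [254.3 183.2] [276.7 232.8]
slR [ 0.667 -0.042  0.289] [309.4 181.4] [279.5 212.6]
bar [0.446 0.024 0.044] [289.2 270.8] [345.7 290.6]
```

Request:
nudge_tcp(ticks=[[0, 0, 0, 0.0985], [0, 0, 0, 0.0985], [0.025, -0.032, 0, 0], [0.025, -0.032, 0, 0], [0.025, -0.032, 0, 0], [0.025, -0.032, 0, 0], [0.025, -0.032, 0, 0], [0.025, -0.032, 0, 0], [0.025, -0.032, 0, 0], [0.025, -0.032, 0, 0], [0.025, -0.032, 0, 0], [0.0073, -0.0364, 0, 0], [0.0073, -0.0364, 0, 0], [0.0073, -0.0364, 0, 0], [0.0073, -0.0364, 0, 0], [0.0073, -0.0364, 0, 0], [0.0073, -0.0364, 0, 0], [0.0073, -0.0364, 0, 0], [0.0073, -0.0364, 0, 0], [0.0073, -0.0364, 0, 0]], finger_gap=0, grip_n=20)

```text
time: 1.97
position: [0.4126, 0.0222, 0.2228]
tool_rot: [1.0, 0.021, 0.0, 0.0]
ft_force: [0.2, -0.7, 0.4]
grip_width: 0.0004
grip_force: 0.0
```

Request:
nudge_tcp(ticks=[[0, 0, 0, 0]])

```text
time: 2.05
position: [0.4122, 0.026, 0.2228]
tool_rot: [1.0, 0.025, 0.0, -0.001]
ft_force: [-0.9, -0.0, 0.8]
grip_width: 0.0003
grip_force: 0.0
```

Request:
nudge_tcp(ticks=[[0, 0, 0.032, 0], [0, 0, 0.032, 0], [0, 0, 0.032, 0], [0, 0, 0.032, 0], [0, 0, 0.03, 0], [0, 0, 0.03, 0], [0, 0, 0, 0], [0, 0, 0, 0]])

```text
time: 2.72
position: [0.4116, 0.0201, 0.0334]
tool_rot: [1.0, 0.021, -0.002, -0.001]
ft_force: [-0.2, 0.4, -0.2]
grip_width: 0.0006
grip_force: 0.0
```

Request:
nudge_tcp(ticks=[[0.01, 0, 0, 0], [0.01, 0, 0, 0], [0.01, 0, 0, 0], [0.01, 0, 0, 0], [0.01, 0, 0, 0], [0.01, 0, 0, 0], [0.005, 0, 0, 0], [0.005, 0, 0, 0]])

```text
time: 3.38
position: [0.4829, 0.0232, 0.0369]
tool_rot: [1.0, 0.022, 0.001, 0.0]
ft_force: [-1.4, 0.0, 0.9]
grip_width: 0.0006
grip_force: 1.3
```

Request:
nudge_tcp(ticks=[[0.004, 0, 0, 0], [0.004, 0, 0, 0], [0.003, 0, 0, 0], [0.002, 0, 0, 0], [0.002, 0, 0, 0]])

```text
time: 3.8
position: [0.4976, 0.024, 0.0346]
tool_rot: [1.0, 0.021, -0.0, 0.0]
ft_force: [-2.6, -1.2, 1.1]
grip_width: 0.0007
grip_force: 1.1
```

Request:
nudge_tcp(ticks=[[0.002, 0, 0, 0], [0.002, 0, 0, 0]])

```text
time: 3.97
position: [0.4983, 0.0244, 0.0341]
tool_rot: [1.0, 0.022, -0.004, -0.0]
ft_force: [-9.1, -3.1, 5.5]
grip_width: 0.0003
grip_force: 4.5
```

Request:
nudge_tcp(ticks=[[0.002, 0, 0, 0], [0.001, 0, 0, 0], [0, 0, 0, 0]])

```text
time: 4.22
position: [0.4983, 0.0246, 0.0339]
tool_rot: [1.0, 0.022, -0.007, -0.001]
ft_force: [-10.2, -3.1, 6.0]
grip_width: 0.0003
grip_force: 5.3
```

Request:
nudge_tcp(ticks=[[-0.014, 0, 0, 0], [-0.014, 0, 0, 0], [0, 0, -0.036, 0], [0, 0, -0.036, 0], [0, 0, -0.036, 0], [0, 0, -0.036, 0], [0, 0, -0.036, 0], [0, 0, -0.036, 0], [0.025, 0.014, 0, 0], [0.025, 0.014, 0, 0], [0.025, 0.014, 0, 0], [0.025, 0.0146, 0, 0], [0, 0, 0, 0], [0, 0, 0, 0]])

```text
time: 5.38
position: [0.5805, -0.03, 0.2501]
tool_rot: [1.0, 0.021, 0.001, 0.0]
ft_force: [-1.5, 0.2, -1.0]
grip_width: 0.0003
grip_force: 0.0
```

Run:
```python
from h import *
for n in("side","top"):
    cv2.imwrite(f"pics/{n}1.png",viewer.camera(n)["img"][:,:,::-1])
a=cv2.imread("pics/top1.png")[160:280,240:340];b=cv2.imread("pics/side1.png")[180:300,250:350]
cv2.imwrite("pics/z1.png",cv2.resize(np.hstack([a,b]),None,fx=4,fy=4,interpolation=2))
```

```text
(no output)
```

View pics/z1.png

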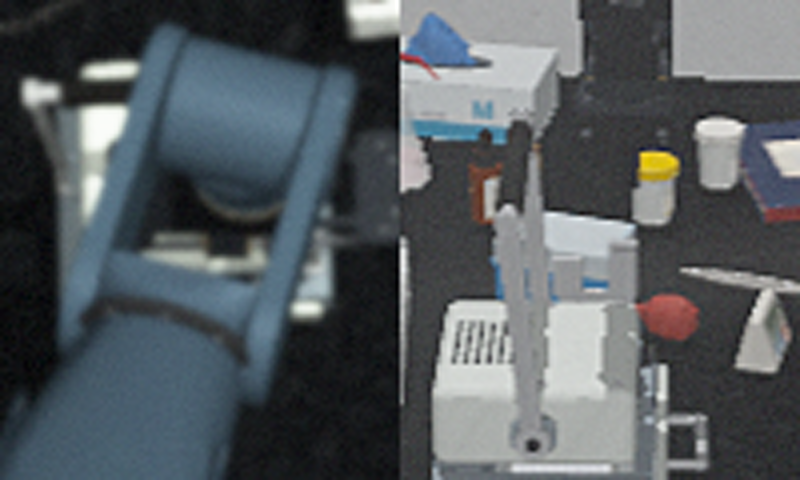

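The image shows the drawer home: bar at side (326,290), which matches the computed 326.4. The catch is upright at (305,240). Next I lower inside the tab and push outward.

Request:
nudge_tcp(ticks=[[0, 0, 0.033, 0], [0, 0, 0.033, 0], [0, 0, 0.032, 0], [0, 0, 0, 0]])

```text
time: 5.82
position: [0.5731, -0.0273, 0.1471]
tool_rot: [1.0, 0.022, -0.007, -0.002]
ft_force: [-1.6, 0.1, -0.9]
grip_width: 0.0001
grip_force: 0.0
```

Request:
nudge_tcp(ticks=[[0, 0.008, 0, 0], [0, 0.008, 0, 0], [0, 0.008, 0, 0], [0, 0.008, 0, 0]])

```text
time: 6.15
position: [0.5818, -0.0625, 0.1549]
tool_rot: [1.0, 0.021, 0.002, 0.001]
ft_force: [0.5, -0.0, 0.1]
grip_width: 0.0004
grip_force: 0.1
```

Request:
nudge_tcp(ticks=[[0, 0.01, 0, 0], [0, 0.01, 0, 0], [0, 0.01, 0, 0], [0, 0.01, 0, 0], [0, 0.01, 0, 0], [0, 0.01, 0, 0], [0, 0, 0, 0]])

```text
time: 6.73
position: [0.5832, -0.1235, 0.1525]
tool_rot: [1.0, 0.02, 0.0, 0.001]
ft_force: [0.6, -0.4, -0.9]
grip_width: 0.0006
grip_force: 0.0
```

Request:
nudge_tcp(ticks=[[0, 0, -0.039, 0], [0, 0, -0.039, 0], [0, 0, -0.039, 0], [0, 0, -0.039, 0], [0, 0, -0.039, 0], [0, 0, 0, -0.1208], [0, 0, 0, -0.1208], [0, 0, 0, -0.1208], [0, 0, 0, -0.1208], [0, 0, 0, -0.1208], [0, 0, 0, -0.1208], [0, 0, 0, -0.1208], [0, 0, 0, -0.1208], [0, 0, 0, -0.1208], [0, 0, 0, -0.1208], [0, 0, 0, -0.1208], [0, 0, 0, -0.1208], [0, 0, 0, -0.1208], [0, 0, 0, 0]], finger_gap=0.07)

```text
time: 8.32
position: [0.5825, -0.1207, 0.3473]
tool_rot: [0.691, 0.723, -0.0, -0.0]
ft_force: [-0.1, -0.0, -0.4]
grip_width: 0.0698
grip_force: 0.0
```

Run:
```python
from h import *
for n in("side","top"):
    cv2.imwrite(f"pics/{n}2.png",viewer.camera(n)["img"][:,:,::-1])
a=cv2.imread("pics/top2.png")[160:280,240:340];b=cv2.imread("pics/side2.png")[180:300,250:350]
cv2.imwrite("pics/z2.png",cv2.resize(np.hstack([a,b]),None,fx=4,fy=4,interpolation=2))
```

```text
(no output)
```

View pics/z2.png

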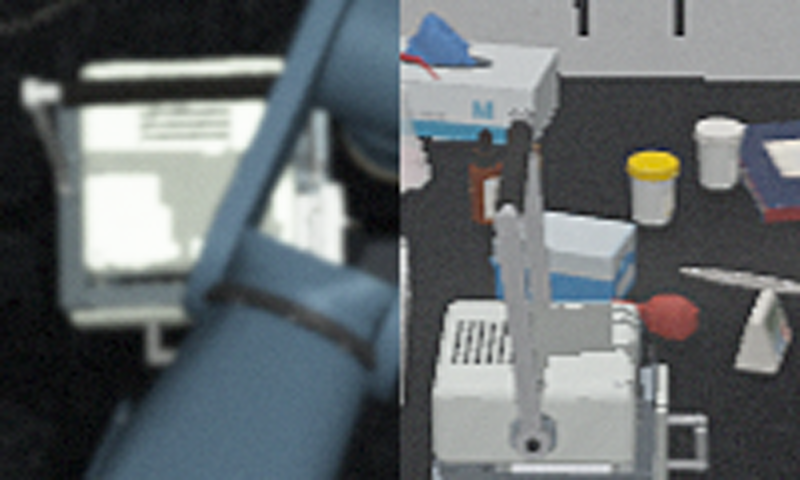

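The catch is flipped out: the tab no longer stands at (622,240) in the crop, and it lies out at the right side at (320,215). Next I go over the sleeve.

Request:
nudge_tcp(ticks=[[0.03, 0.0176, 0, 0], [0.03, 0.0176, 0, 0], [0.03, 0.0176, 0, 0], [0.03, 0.0176, 0, 0], [0.03, 0.0176, 0, 0], [0, 0, 0, 0], [0, 0, 0.025, 0], [0, 0, 0.025, 0], [0, 0, 0.025, 0], [0, 0, 0, 0], [0, 0, 0, 0]], finger_gap=0.07)

```text
time: 9.33
position: [0.6633, 0.0324, 0.2712]
tool_rot: [0.693, 0.721, -0.001, -0.002]
ft_force: [-0.1, -0.1, 0.2]
grip_width: 0.0698
grip_force: 0.0
```

Run:
```python
from h import *
for n in("side","top"):
    cv2.imwrite(f"pics/{n}3.png",viewer.camera(n)["img"][:,:,::-1])
a=cv2.imread("pics/top3.png")[140:260,240:340];b=cv2.imread("pics/side3.png")[160:280,230:330]
cv2.imwrite("pics/z3.png",cv2.resize(np.hstack([a,b]),None,fx=4,fy=4,interpolation=2))
```

```text
(no output)
```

View pics/z3.png

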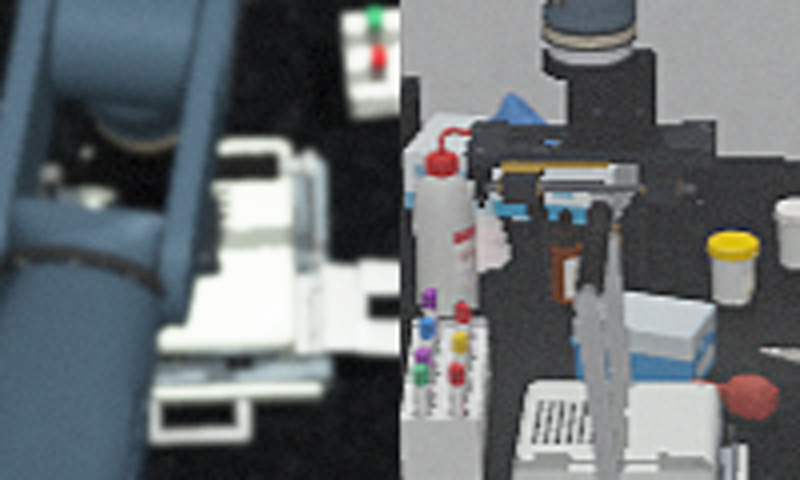

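The gripper straddles the black sleeve at about (278,222) in the side image, and the catch hangs out at top about (330,215). Next I close and read the width.

Request:
nudge_tcp(ticks=[[0, 0, 0, 0], [0, 0, 0, 0], [0, 0, 0, 0], [0, 0, 0, 0], [0, 0, 0, 0], [0, 0, 0, 0], [0, 0, 0, 0], [0, 0, 0, 0]], finger_gap=0, grip_n=45)

```text
time: 10.1
position: [0.6643, 0.0326, 0.2725]
tool_rot: [0.692, 0.722, -0.0, -0.0]
ft_force: [-0.3, -0.4, 0.5]
grip_width: 0.0243
grip_force: 0.0
```

Run:
```python
import numpy as np
r=.19;pz,pxx=.1,.02
P=np.array([[pxx+r*np.sin(.087-a),pz+r*np.cos(.087-a)] for a in np.linspace(0,1.1,12)])
print(np.diff(P,axis=0).round(4))
```

```text
[[-0.019   0.0007]
 [-0.019  -0.0012]
 [-0.0187 -0.0031]
 [-0.0183 -0.0049]
 [-0.0178 -0.0067]
 [-0.017  -0.0085]
 [-0.0161 -0.0101]
 [-0.015  -0.0117]
 [-0.0137 -0.0131]
 [-0.0123 -0.0144]
 [-0.0108 -0.0156]]
```

Request:
nudge_tcp(ticks=[[0, 0, 0, 0], [0, 0, 0, 0], [0, 0, 0, 0]], finger_gap=0, grip_n=45)

```text
time: 10.35
position: [0.6637, 0.0325, 0.2725]
tool_rot: [0.692, 0.722, -0.001, -0.001]
ft_force: [-2.7, -0.3, 0.0]
grip_width: 0.0208
grip_force: 45.0
```

Request:
nudge_tcp(ticks=[[0, -0.0095, -0.0004, 0], [0, -0.0095, -0.0003, 0], [0, -0.0095, 0.0006, 0], [0, -0.0095, 0.0006, 0], [0, -0.0093, 0.0015, 0], [0, -0.0094, 0.0016, 0], [0, -0.0092, 0.0024, 0], [0, -0.0091, 0.0025, 0]])

```text
time: 11.02
position: [0.5946, 0.0294, 0.2657]
tool_rot: [0.692, 0.722, 0.005, 0.005]
ft_force: [7.7, 0.8, -1.6]
grip_width: 0.0211
grip_force: 45.0
```

Request:
nudge_tcp(ticks=[[0, -0.0089, 0.0033, 0], [0, -0.0089, 0.0034, 0], [0, -0.0085, 0.0042, 0], [0, -0.0085, 0.0043, 0], [0, -0.008, 0.005, 0], [0, -0.0081, 0.0051, 0]])

```text
time: 11.52
position: [0.5445, 0.0272, 0.2427]
tool_rot: [0.692, 0.722, 0.006, 0.006]
ft_force: [4.5, 1.9, 11.0]
grip_width: 0.021
grip_force: 45.0
```

Request:
nudge_tcp(ticks=[[0, -0.0075, 0.0058, 0], [0, -0.0075, 0.0059, 0], [0, -0.0068, 0.0065, 0], [0, -0.0069, 0.0066, 0], [0, -0.0061, 0.0072, 0], [0, -0.0062, 0.0072, 0]])

```text
time: 12.02
position: [0.5001, 0.0253, 0.2029]
tool_rot: [0.692, 0.722, 0.002, 0.003]
ft_force: [-2.0, 0.1, 17.7]
grip_width: 0.0211
grip_force: 45.0
```

Request:
nudge_tcp(ticks=[[0, -0.0054, 0.0078, 0], [0, -0.0054, 0.0078, 0], [0, 0, 0, 0], [0, 0, 0, 0]])

```text
time: 12.35
position: [0.4879, 0.0248, 0.1862]
tool_rot: [0.692, 0.722, 0.001, 0.002]
ft_force: [-3.4, 1.1, 16.8]
grip_width: 0.0208
grip_force: 45.0
```

Request:
nudge_tcp(ticks=[[0, -0.0013, 0.002, 0], [0, 0, 0, 0], [0, 0, 0, 0]])

```text
time: 12.6
position: [0.4869, 0.0247, 0.1845]
tool_rot: [0.692, 0.722, 0.001, 0.002]
ft_force: [-4.1, 0.8, 16.4]
grip_width: 0.021
grip_force: 45.0
```

Request:
nudge_tcp(ticks=[[0, -0.001, 0.002, 0], [0, 0, 0, 0], [0, 0, 0, 0]])

```text
time: 12.85
position: [0.4863, 0.0247, 0.1834]
tool_rot: [0.692, 0.722, 0.002, 0.002]
ft_force: [-5.5, 1.0, 22.1]
grip_width: 0.0211
grip_force: 45.0
```

Request:
nudge_tcp(ticks=[[0, -0.001, 0.002, 0], [0, 0, 0, 0], [0, 0, 0, 0]])

```text
time: 13.1
position: [0.4863, 0.0247, 0.1832]
tool_rot: [0.692, 0.722, 0.002, 0.004]
ft_force: [-7.0, 1.5, 33.8]
grip_width: 0.0208
grip_force: 45.0
```

On the stop: the position stays put while the force rises. I'll ease off slightly and hold.

Request:
nudge_tcp(ticks=[[0, 0.0003, -0.0009, 0], [0, 0, 0, 0], [0, 0, 0, 0], [0, 0, 0, 0], [0, 0, 0, 0], [0, 0, 0, 0], [0, 0, 0, 0], [0, 0, 0, 0], [0, 0, 0, 0], [0, 0, 0, 0], [0, 0, 0, 0], [0, 0, 0, 0], [0, 0, 0, 0], [0, 0, 0, 0], [0, 0, 0, 0], [0, 0, 0, 0], [0, 0, 0, 0], [0, 0, 0, 0], [0, 0, 0, 0], [0, 0, 0, 0]])

```text
time: 14.77
position: [0.4863, 0.0247, 0.1833]
tool_rot: [0.692, 0.722, 0.002, 0.003]
ft_force: [-6.0, 0.6, 29.1]
grip_width: 0.0205
grip_force: 45.0
```

Request:
nudge_tcp(ticks=[[0, 0, 0, 0], [0, 0, 0, 0], [0, 0, 0, 0], [0, 0, 0, 0], [0, 0, 0, 0], [0, 0, 0, 0], [0, 0, 0, 0], [0, 0, 0, 0], [0, 0, 0, 0], [0, 0, 0, 0], [0, 0, 0, 0], [0, 0, 0, 0], [0, 0, 0, 0], [0, 0, 0, 0], [0, 0, 0, 0], [0, 0, 0, 0], [0, 0, 0, 0], [0, 0, 0, 0], [0, 0, 0, 0], [0, 0, 0, 0]])

```text
time: 16.43
position: [0.4863, 0.0247, 0.1833]
tool_rot: [0.692, 0.722, 0.002, 0.003]
ft_force: [-6.3, 0.8, 28.1]
grip_width: 0.021
grip_force: 45.0
```

Request:
nudge_tcp(ticks=[[0, 0, 0, 0], [0, 0, 0, 0], [0, 0, 0, 0], [0, 0, 0, 0], [0, 0, 0, 0], [0, 0, 0, 0], [0, 0, 0, 0], [0, 0, 0, 0], [0, 0, 0, 0], [0, 0, 0, 0], [0, 0, 0, 0], [0, 0, 0, 0]])

```text
time: 17.43
position: [0.4863, 0.0247, 0.1833]
tool_rot: [0.692, 0.722, 0.002, 0.003]
ft_force: [-5.7, 1.8, 28.2]
grip_width: 0.0209
grip_force: 45.0
```

Run:
```python
from h import *
for n in("side","top"):
    cv2.imwrite(f"pics/{n}4.png",viewer.camera(n)["img"][:,:,::-1])
a=cv2.imread("pics/top4.png")[160:300,240:340];b=cv2.imread("pics/side4.png")[180:320,250:350]
cv2.imwrite("pics/z4.png",cv2.resize(np.hstack([a,b]),None,fx=4,fy=4,interpolation=2))
s=viewer.camera("side")
for p in([-.141,.098,.201],[-.118,0,.044]):print(px(s,world((.627,.0315),.043,p)))
```

```text
[335.4 262.9]
[326.5 290.4]
```

View pics/z4.png

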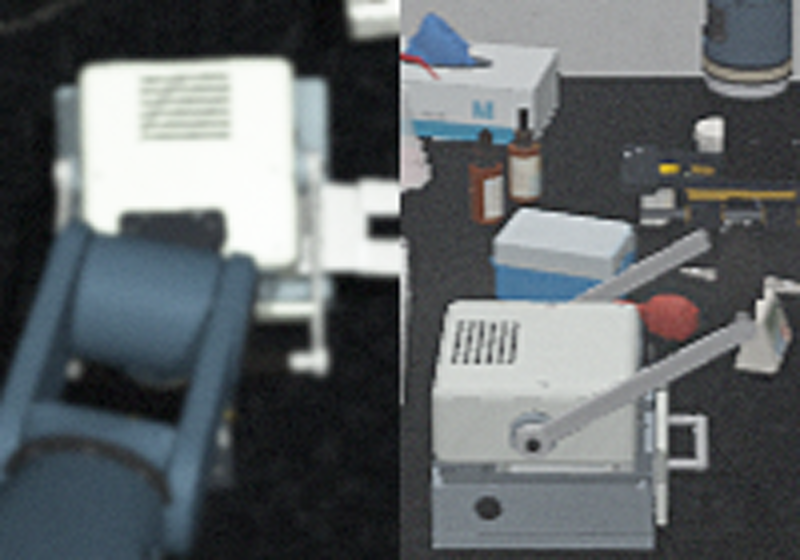

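The lever bar's near end is at side (336,261), against a computed (335,263) at the stop. The drawer bar is at (326,290), which is home, and the catch hangs out. The lever has been held for over 4 s.

```bash
python3 -c "
from rig import robot, viewer, sensors
print(robot.hand_in())"
```

```text
the job is handed in; nothing more can be done
None
```

Job handed in: I pushed the drawer home, then flipped the catch out, then held the lever on its lower stop for more than 4 s, with the gripper still holding it down at hand-in (about 17 s of the 58 s allowed).

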